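# Free the lemon from the clamp board

### The job

On the wooden slicing board a sprung clamp arm with an orange grip holds a lemon down. Lift the arm until it springs over and stays open by itself, leaving the lemon where it lies; then take that lemon (not the loose one) off the board and set it down gently in the empty blue dish, leaving the clamp open.

Things in the scene. Friction and masses are not known exactly. Their poses are not given: they have to be found in the camera images.
- clamp_arm (a joint): Angle of the clamp arm, rad: about 0 level, pressing on the lemon (as found); grows as its grip end is lifted; 1.95 at the open stop, leaning back past upright. Its over-centre spring pulls it shut below about 1.0 (up to 5 N at the grip, easing towards 1.0); lifted beyond about 1.1 it springs open to the stop by itself and stays.
- clamp_grip (a point): Centre of the orange grip at the arm's free end: 44 x 16 x 18 mm (x, y, z), 88 mm above the worktop when shut. Turns with the arm: x points along the steel arm (12 mm wide) to the hinge, 180 mm away, whose axis is along y (level). Pinched across y it can turn in the fingers. The fixed wooden board (255 x 180 mm) has its top at 20 mm; the hinge posts rise to 101 mm.
- lemon_centre (a point): Centre of the yellow lemon under the clamp arm, at the start 70 mm from the orange grip towards the hinge: 78 mm long (x, at the start along the arm), 55 mm wide (y), 56 mm high (z), 0.11 kg. It lies on the board between four steel studs 14 mm high, 8 mm thick, at x +-28, y +-23 mm: grip it from above across its middle, along y.
- blue_dish_floor (a point): Centre of the inner floor of the empty round blue dish, 6 mm above the worktop. Diameter 120 mm at the foot, 200 mm at the rim, wall 5 mm; the rim is 42 mm above the worktop. Loose, 0.7 kg. A like dish in orange-brown, with a green apple in it, is not meant.

How it is judged:
By the outcome, as a careful person would: the job done as asked, in the order asked, and still so for the second after the job is handed in, with the robot touching nothing.
It also fails if it takes over 54 s, if anything falls off the work surface, if the arm or the gripper's body presses on something with over 40 N, if the wrist force passes 120 N, or if a joint passes its speed limit or range.

### The arm

A 7-joint arm with a two-finger parallel gripper is mounted at the origin on a cart in front of the work surface, level with it; the furniture and walls round the work are solid. World frame = base frame: x ahead of the robot, y to its left, z up, the work surface at z = 0. Lengths are in m, angles in rad, forces in N, time in s.
With the tool pointing down it reaches from about 0.35 to 0.9 m from the base axis. Payload 8.1 kg.
Tool frame: the origin (TCP) lies on the centre line of the jaws, within the pads' length; the fingertips stand 11 mm ahead of it and the grasp point (between the pads) lies 8 mm behind it; z points along the fingers, y is the direction in which the jaws open and shut (so a half turn about z gives the same grasp; the last joint's range is limited). The gripper opens to 85 mm and grips with 20 to 120 N. Pads are 22 mm wide; open, the fingers measure 114 mm over their backs; the gripper's body (76 mm by 85 mm) begins 54 mm behind the grasp point. The pads swing forward as they close: fully open they stand 13 mm farther back than shut.
Start: joints at [-1.229, 0.434, 0.025, 1.573, -0.012, 1.134, -0.075], TCP at [0.269, 0.564, 0.242] pointing down, gripper open.
Joint ranges: [-2.62, 2.62], [-0.44, 2.09], [-1.27, 1.32], [0.08, 2.57], [-1.32, 4.46], [0.12, 2], [-2.74, 2.74]. Speed limits (rad/s): [2.22, 2.22, 3.01, 3.01, 3.14, 3.14, 3.14].

### API

Orientations are given as a 3x3 rotation matrix whose columns are the frame's x, y, z axes.
In Python, from workcell import readout, viewer, workorder gives the robot as it stands. The module is installed in compiled form; this text tells all that it offers.
- The arm moves only by the tool move_arm, never from a script. Its argument "motion" is a list of rows, each an object with "translation": the shift along the tool's x, y, z in mm, a list of three; "rotation": the turn, a rotation vector about the tool's x, y, z in rad, a list of three; "hand": the opening, from -1 (shut) to 1 (fully open), so that 0 is half open. A call has 1 to 5 rows; each row shifts and turns the pose as measured when the row begins, along the tool's axes as they then stand; what a row does not reach is not made up. A row lasts 1/8 s, in which the tool goes at most 62.5 mm and 10.7 degrees, less where a joint would pass 70% of its speed; a pose out of reach is approached as far as the arm can. A call with a gripper value outside its range is refused whole. The fingers move at their own pace and stop on an object; the grip force is fixed at half the most. Time passes only in rows, so rows that do not move let the fingers close. It gives the time, the measured TCP pose, the force and the opening at its end, in the units of the state.
- readout.state(): the state, without advancing time (a new reading comes with each control period).
- viewer.read_camera(name): name is "scene" or "side" or "wrist"; returns (picture, depth): 420x560x3 uint8, red, green, blue; 420x560 float32, m along the optical axis (not along the pixel's ray), 0 where there is no reading.
- viewer.calibration(name): a dict with "fov_y" (degrees; the focal length in pixels is half the picture's height over the tangent of half this angle, whatever the lens; pixels are square), "cx", "cy" (the principal point, pixels), "dist_coeffs" ([k1, k2, p1, p2, k3] as OpenCV has them; the pictures are not rectified), "view" (4x4, takes a point from world to camera coordinates); the wrist camera has in their place "T_tool_cam" (4x4, takes a point from camera to tool coordinates, whose origin is the TCP and whose axes are the flange's). Camera axes: x right, y down, z forward; pixel columns grow to the right and rows downward; lengths in m; the calibration is good to about 2 mm. A picture is of the moment at which its call begins: read the wrist's pose just before it. calibration takes no time and is no camera call.
- workorder.sign_off(): hands the job in, once; it reports no verdict.
The state is a dict: "clock": time; "joint_positions": joint angles; "joint_vel": joint speeds; "joint_efforts": joint torques, N m; "eef_pos": TCP position; "tcp_rot": TCP orientation; "wrist_force": force on the tool from outside, world axes, zero at the start; "moment": the same for the moment, N m; "opening": opening from 0.0 (shut) to 1.0 (fully open).
Only numpy, scipy, OpenCV 4.12 (cv2) and the standard library are available. Lean on these libraries where they do the work, as an engineer would, in place of code of your own. Each camera call takes 0.05 s, during which the arm holds its last target. There are 200 camera calls.

## Working session

There is one attempt and no reset: what is moved stays moved. The work goes in short steps, Python scripts to look and compute and a tool call to move; the robot and the scene stay as the last step left them, time stands still between calls to the robot, and variables do not carry over. Pictures are saved under pics/ and viewed, about 8 in all and at most 12, crops included, and the job is handed in when it is done.

Besides the shell and the picture viewer there is one more tool, called after "Request:" as name([rows], argument=value, ...), one row to a line, values as JSON. move_arm: Moves the arm, as the interface text tells. Its arguments: {"type":"object","properties":{"motion":{"type":"array","items":{"type":"object","properties":{"translation":{"type":"array","items":{"type":"number"}},"rotation":{"type":"array","items":{"type":"number"}},"hand":{"type":"number"}}}}},"required":["motion"]}

```bash
mkdir -p pics
cat > h.py <<'E'
import numpy as np, cv2
from workcell import readout, viewer, workorder
def cam(name):
    s=readout.state(); im,d=viewer.read_camera(name); c=viewer.calibration(name)
    f=im.shape[0]/2/np.tan(np.radians(c["fov_y"])/2)
    K=np.array([[f,0,c["cx"]],[0,f,c["cy"]],[0,0,1]]); D=np.array(c["dist_coeffs"],float)
    if "view" in c: T=np.linalg.inv(np.array(c["view"]))
    else:
        W=np.eye(4); W[:3,:3]=s["tcp_rot"]; W[:3,3]=s["eef_pos"]; T=W@np.array(c["T_tool_cam"])
    v,u=np.mgrid[:im.shape[0],:im.shape[1]]
    p=cv2.undistortPoints(np.stack([u,v],-1).reshape(-1,1,2).astype(float),K,D).reshape(*u.shape,2)
    P=np.dstack([p*d[...,None],d])@T[:3,:3].T+T[:3,3]; P[d==0]=np.nan
    return im,P
def save(im,n): cv2.imwrite(f"pics/{n}.png",im[...,::-1])
E
python3 - <<'E'
from h import *
a,P=cam("scene");b,Q=cam("side")
save(a,"s1");save(b,"d1");np.savez("c1",a=a,P=P,b=b,Q=Q)
E
```

```text
(no output)
```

View pics/s1.png

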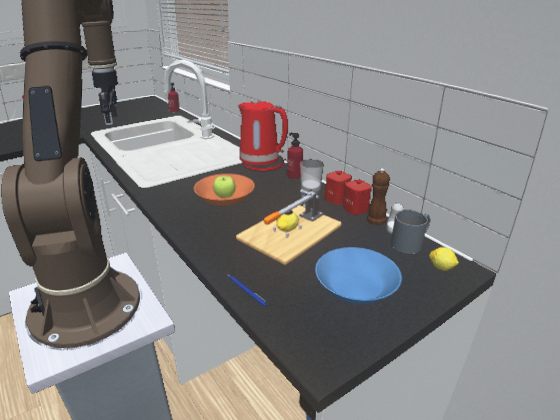

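View pics/d1.png

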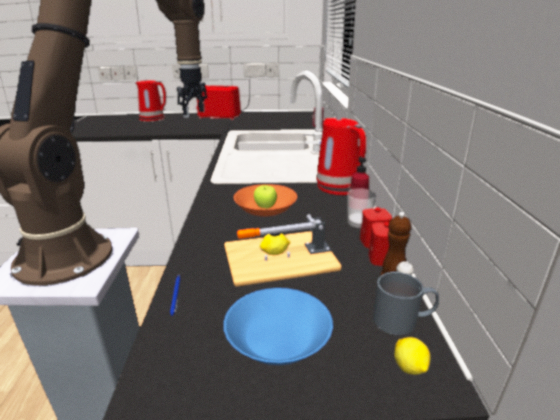

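The scene view shows the grip at (273,216), the lemon at (287,222), the hinge posts at about (313,205) and the blue dish at (358,272). In the side view the grip is at (248,233) and the dish at (278,322). Next I'll turn these into positions.

Run:
```python
from h import *
z=np.load("c1.npz")
for n,I,P in (("scene","a","P"),("side","b","Q")):
    im=z[I];P=z[P];h=cv2.cvtColor(im,cv2.COLOR_RGB2HSV);H,S,V=h[...,0],h[...,1],h[...,2]
    inb=(P[...,0]>.3)&(P[...,0]<1.0)&(abs(P[...,1])<.7)
    def rep(t,m):
        q=P[m&inb]; 
        if len(q): print(n,t,len(q),"med",np.median(q,0).round(3),"lo",np.percentile(q,3,axis=0).round(3),"hi",np.percentile(q,97,axis=0).round(3))
    u=np.arange(560)[None]+0*H; v=np.arange(420)[:,None]+0*H
    box=(abs(u-273)<15)&(abs(v-216)<14) if n=="scene" else (abs(u-248)<14)&(abs(v-233)<10)
    rep("grip",box&(H<14)&(S>190)&(V>120)&(P[...,2]>.06))
    lb=(abs(u-287)<15)&(abs(v-222)<14) if n=="scene" else (abs(u-274)<18)&(abs(v-243)<14)
    rep("lemon",lb&(H>=22)&(H<35)&(S>180)&(P[...,2]>.03))
    blue=(H>98)&(H<118)&(S>110)
    db=(u>305)&(v>240) if n=="scene" else (u>215)&(v>280)
    rep("dish",blue&db); rep("rim",blue&db&(P[...,2]>.036)); 
    fl=blue&db&(P[...,2]<.010); rep("floor",fl)
    q=P[blue&db&(P[...,2]>.037)]
    A=np.c_[2*q[:,:2],np.ones(len(q))];s=np.linalg.lstsq(A,(q[:,:2]**2).sum(1),rcond=None)[0];print("rimcircle",s[:2],np.sqrt(s[2]+s[0]**2+s[1]**2))
    ab=(abs(u-300)<25)&(abs(v-207)<18) if n=="scene" else (abs(u-290)<40)&(abs(v-230)<15)
    m=ab&(S<70)&(P[...,2]>.08)&(P[...,2]<.12)&inb; rep("arm",m)
    q=P[m]; 
    if len(q)>3: print("line dir",np.linalg.svd(q[:,:2]-q[:,:2].mean(0))[2][0], q[:,:2].mean(0))
    rep("board",(H>8)&(H<25)&(S>60)&(S<170)&(abs(P[...,2]-.02)<.006)&(v>190)&(v<290))
print(readout.state()["tcp_rot"])
```

```text
scene grip 53 med [ 0.48  -0.05   0.089] lo [ 0.46  -0.056  0.083] hi [ 0.508 -0.038  0.094]
scene dish 3675 med [ 0.57  -0.282  0.014] lo [ 0.471 -0.376  0.004] hi [ 0.638 -0.209  0.042]
scene rim 587 med [ 0.574 -0.273  0.04 ] lo [ 0.454 -0.391  0.036] hi [ 0.644 -0.202  0.043]
scene floor 1564 med [ 0.554 -0.294  0.006] lo [ 0.497 -0.35   0.003] hi [ 0.612 -0.237  0.01 ]
rimcircle [ 0.54861929 -0.29726312] 0.0954641757792066
scene arm 275 med [ 0.622 -0.019  0.09 ] lo [ 0.521 -0.038  0.081] hi [0.662 0.016 0.1  ]
line dir [-0.97162124 -0.2365421 ] [ 0.60453924 -0.01663419]
scene board 2558 med [ 0.516 -0.056  0.018] lo [ 0.433 -0.13   0.015] hi [0.689 0.204 0.021]
side grip 77 med [ 0.485 -0.049  0.086] lo [ 0.46  -0.055  0.081] hi [ 0.509 -0.034  0.096]
side lemon 433 med [ 0.546 -0.048  0.06 ] lo [ 0.517 -0.056  0.039] hi [ 0.575 -0.029  0.075]
side dish 6541 med [ 0.549 -0.278  0.014] lo [ 0.462 -0.379  0.005] hi [ 0.637 -0.207  0.043]
side rim 1160 med [ 0.548 -0.263  0.041] lo [ 0.454 -0.393  0.036] hi [ 0.644 -0.202  0.044]
side floor 2799 med [ 0.55  -0.296  0.007] lo [ 0.489 -0.351  0.002] hi [ 0.61  -0.236  0.009]
rimcircle [ 0.54920165 -0.2979976 ] 0.09548261872090212
side arm 464 med [ 0.607 -0.021  0.093] lo [ 0.52  -0.039  0.082] hi [0.665 0.011 0.102]
line dir [-0.9770369  -0.21307015] [ 0.60055421 -0.02012831]
side board 3079 med [ 0.536 -0.062  0.022] lo [ 0.437 -0.13   0.016] hi [0.683 0.047 0.024]
[[-9.02658104e-01  4.30358135e-01 -4.72789523e-04]
 [ 4.30358373e-01  9.02657160e-01 -1.31236103e-03]
 [-1.38018398e-04 -1.38808225e-03 -9.99999027e-01]]
```

```bash
cat >> h.py <<'E'
from scipy.spatial.transform import Rotation as R
def down(yaw): # yaw of tool y axis, world
    y=np.array([np.cos(yaw),np.sin(yaw),0]);z=np.array([0,0,-1.]);return np.c_[np.cross(y,z),y,z]
def plan(p,yaw,step=55,ang=.17):
    s=readout.state();p0=np.array(s["eef_pos"]);R0=np.array(s["tcp_rot"]);R1=down(yaw)
    rv=R.from_matrix(R0.T@R1).as_rotvec();d=np.array(p)-p0
    n=max(1,int(np.ceil(np.linalg.norm(d)*1000/step)),int(np.ceil(np.linalg.norm(rv)/ang)))
    print("n",n)
    for i in range(n):
        Ri=R0@R.from_rotvec(rv*i/n).as_matrix()
        print((Ri.T@d*1000/n).round(0),(rv/n).round(3))
E
python3 -c "
from h import *
plan([.475,-.046,.24],np.radians(102.7))"
```

```text
n 12
[-37. -38.   0.] [-0.    -0.    -0.056]
[-35. -40.   0.] [-0.    -0.    -0.056]
[-33. -42.   0.] [-0.    -0.    -0.056]
[-30. -44.   0.] [-0.    -0.    -0.056]
[-28. -46.   0.] [-0.    -0.    -0.056]
[-25. -47.   0.] [-0.    -0.    -0.056]
[-23. -49.   0.] [-0.    -0.    -0.056]
[-20. -50.   0.] [-0.    -0.    -0.056]
[-17. -51.   0.] [-0.    -0.    -0.056]
[-14. -52.   0.] [-0.    -0.    -0.056]
[-11. -52.   0.] [-0.    -0.    -0.056]
[ -9. -53.   0.] [-0.    -0.    -0.056]
```

Request:
move_arm([
  {"translation":[-37,-38,0],"rotation":[0,0,-0.056],"hand":1},
  {"translation":[-35,-40,0],"rotation":[0,0,-0.056],"hand":1},
  {"translation":[-33,-42,0],"rotation":[0,0,-0.056],"hand":1},
  {"translation":[-30,-44,0],"rotation":[0,0,-0.056],"hand":1},
  {"translation":[-28,-46,0],"rotation":[0,0,-0.056],"hand":1},
])

```text
clock: 0.72
eef_pos: [0.3552, 0.3075, 0.2393]
tcp_rot: [[-0.989, 0.149, -0.003], [0.149, 0.989, -0.003], [0.002, -0.003, -1.0]]
wrist_force: [0.5, -0.4, 0.8]
opening: 1.003
```

Request:
move_arm([
  {"translation":[-25,-47,0],"rotation":[0,0,-0.056],"hand":1},
  {"translation":[-23,-49,0],"rotation":[0,0,-0.056],"hand":1},
  {"translation":[-20,-50,0],"rotation":[0,0,-0.056],"hand":1},
  {"translation":[-17,-51,0],"rotation":[0,0,-0.056],"hand":1},
  {"translation":[-14,-52,0],"rotation":[0,0,-0.056],"hand":1},
])

```text
clock: 1.35
eef_pos: [0.4472, 0.0453, 0.2396]
tcp_rot: [[-0.99, -0.14, -0.003], [-0.14, 0.99, -0.003], [0.003, -0.003, -1.0]]
wrist_force: [0.6, 0.9, 0.1]
opening: 1.003
```

```bash
python3 -c "
from h import *
print(readout.state()['eef_pos'])
plan([.475,-.046,.24],np.radians(102.7))"
```

```text
[0.44715767 0.04534468 0.23956431]
n 2
[ -7. -47.  -0.] [-0.001 -0.002 -0.04 ]
[ -5. -47.  -0.] [-0.001 -0.002 -0.04 ]
```

Request:
move_arm([
  {"translation":[-7,-47,0],"rotation":[0,0,-0.04],"hand":1},
  {"translation":[-5,-47,0],"rotation":[0,0,-0.04],"hand":1},
  {"translation":[0,0,0],"rotation":[0,0,0],"hand":1},
])

```text
clock: 1.72
eef_pos: [0.4747, -0.0532, 0.2395]
tcp_rot: [[-0.976, -0.216, -0.003], [-0.216, 0.976, -0.004], [0.004, -0.004, -1.0]]
wrist_force: [-0.4, 1.6, -0.5]
opening: 1.003
```

Run:
```python
from h import *
a,P=cam("wrist");save(a,"w1");np.savez("w1",a=a,P=P)
h=cv2.cvtColor(a,cv2.COLOR_RGB2HSV);H,S,V=h[...,0],h[...,1],h[...,2]
def rep(t,m):
    q=P[m]
    if len(q)<5: print(t,len(q)); return
    c=q[:,:2]-np.median(q[:,:2],0); d=np.linalg.svd(c,full_matrices=False)[2][0]; lo,hi=np.nanpercentile(q,[2,98],axis=0)
    print(t,len(q),np.median(q,0).round(4),((lo+hi)/2).round(4),(hi-lo).round(3),"yaw",np.degrees(np.arctan2(d[1],d[0])).round(1))
rep("grip",(H<14)&(S>180)&(P[...,2]>.07)&(P[...,2]<.12))
rep("lemon",(H>=20)&(H<36)&(S>150)&(P[...,2]>.04)&(P[...,2]<.09))
rep("steel",(S<70)&(P[...,2]>.08)&(P[...,2]<.105))
print(readout.state()["eef_pos"])
```

```text
grip 68 [ 0.4708 -0.0497  0.0912] [ 0.4765 -0.0447  0.0904] [0.035 0.021 0.006] yaw 20.4
lemon 2158 [ 0.5382 -0.0264  0.0634] [ 0.6408 -0.0436  0.0576] [0.279 0.633 0.033] yaw 111.5
steel 2401 [ 0.615  -0.0194  0.0924] [ 0.6485 -0.1015  0.0918] [0.265 0.238 0.022] yaw -34.4
[ 0.47430535 -0.05098419  0.23934504]
```

View pics/w1.png

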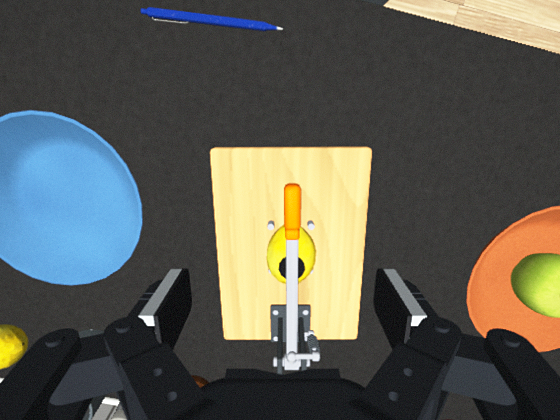

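The wrist view shows the grip at (292,183–240), the lemon at about (291,254), and the arm running straight down the picture to the hinge near (292,355). The tool yaw already matches the arm. I'll refine the numbers from these pixels.

Run:
```python
from h import *
z=np.load("w1.npz");a=z["a"];P=z["P"]
h=cv2.cvtColor(a,cv2.COLOR_RGB2HSV);H,S=h[...,0],h[...,1]
v,u=np.mgrid[:420,:560]
def rep(t,m):
    q=P[m&np.isfinite(P[...,2])]; yaw=np.radians(12.6);e=np.array([[np.cos(yaw),np.sin(yaw)],[-np.sin(yaw),np.cos(yaw)]])
    l=q[:,:2]@e.T; lo,hi=np.percentile(l,[1,99],axis=0); d=np.linalg.svd(q[:,:2]-q[:,:2].mean(0),full_matrices=False)[2][0]
    print(t,len(q),"mid",(e.T@((lo+hi)/2)).round(4),"size",(hi-lo).round(3),"zmax",np.percentile(q[:,2],[50,98]).round(4),"yaw",np.degrees(np.arctan2(d[1],d[0])).round(1))
rep("grip",(abs(u-292)<12)&(v>180)&(v<241)&(H<19)&(S>200)&(P[...,2]>.075))
rep("lemon",(abs(u-291)<28)&(v>222)&(v<286)&(S>170)&(H>=20)&(H<36)&(P[...,2]>.035))
rep("steel",(abs(u-292)<6)&(v>243)&(v<340)&(S<80)&(P[...,2]>.08))
rep("board",(u>205)&(u<380)&(v>142)&(v<300)&(abs(P[...,2]-.02)<.004))
```

```text
grip 233 mid [ 0.4852 -0.0435] size [0.053 0.015] zmax [0.0928 0.0951] yaw 12.0
lemon 1389 mid [ 0.5324 -0.0329] size [0.077 0.05 ] zmax [0.0666 0.0952] yaw 11.7
steel 1047 mid [ 0.5693 -0.0238] size [0.108 0.011] zmax [0.0923 0.0938] yaw 13.0
board 19579 mid [ 0.5281 -0.0336] size [0.188 0.175] zmax [0.0202 0.0218] yaw 12.3
```

Request:
move_arm([
  {"translation":[-5,3,50],"rotation":[0,0,0],"hand":1},
  {"translation":[-4,2,50],"rotation":[0,0,0],"hand":0.6},
  {"translation":[0,0,35],"rotation":[0,0,0],"hand":0.3},
  {"translation":[0,0,0],"rotation":[0,0,0],"hand":0.3},
])

```text
clock: 2.28
eef_pos: [0.4819, -0.0384, 0.1014]
tcp_rot: [[-0.975, -0.223, -0.002], [-0.223, 0.975, -0.0], [0.002, 0.0, -1.0]]
wrist_force: [-0.1, -0.9, 0.6]
opening: 0.644
```

Run:
```python
from h import *
plan([.483,-.0435,.080],np.radians(102.4))
```

```text
n 1
[ 0. -5. 21.] [ 0.    -0.002  0.008]
```

Request:
move_arm([
  {"translation":[0,-5,21],"rotation":[0,0,0.008],"hand":0.0},
  {"translation":[0,0,0],"rotation":[0,0,0],"hand":-0.2},
])

```text
clock: 2.52
eef_pos: [0.484, -0.0413, 0.0824]
tcp_rot: [[-0.976, -0.217, -0.0], [-0.217, 0.976, 0.001], [0.0, 0.001, -1.0]]
wrist_force: [-1.2, -0.2, 0.6]
opening: 0.404
```

Run:
```python
from h import *
print(readout.state())
a,P=cam("wrist");save(a[100:400,120:460],"w2")
```

```text
{'clock': 2.525, 'joint_positions': array([-0.20868543,  0.42652871,  0.24061218,  2.0970823 , -0.16813767,
        0.63606141,  1.93627383]), 'joint_vel': array([-0.02007532, -0.04810303,  0.00188291, -0.03622305,  0.00564025,
        0.02952803, -0.01287602]), 'joint_efforts': array([  0.35960013, -51.86625123,   3.53501201, -19.97637212,
        -0.14039897,  -0.5424818 ,   0.20064248]), 'eef_pos': array([ 0.48402026, -0.04127611,  0.08237585]), 'tcp_rot': array([[-9.76192954e-01, -2.16903578e-01, -3.92523640e-04],
       [-2.16903838e-01,  9.76192622e-01,  8.30982918e-04],
       [ 2.02935513e-04,  8.96339554e-04, -9.99999578e-01]]), 'wrist_force': array([-1.20225952, -0.2384681 ,  0.62024006]), 'moment': array([0.01614285, 0.02310193, 0.04569202]), 'opening': 0.40436614367469725}
```

View pics/w2.png

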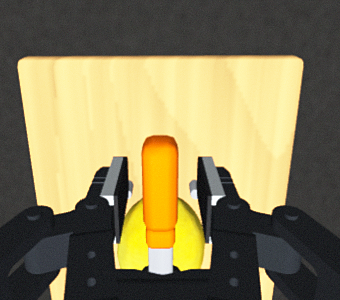

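The crop shows the orange grip centred between the pads at (161,190), so I'll close on it.

Request:
move_arm([
  {"translation":[0,0,0],"rotation":[0,0,0],"hand":-1},
  {"translation":[0,0,0],"rotation":[0,0,0],"hand":-1},
  {"translation":[0,0,0],"rotation":[0,0,0],"hand":-1},
  {"translation":[0,0,0],"rotation":[0,0,0],"hand":-1},
])

```text
clock: 3.08
eef_pos: [0.486, -0.0419, 0.0867]
tcp_rot: [[-0.976, -0.217, 0.005], [-0.217, 0.976, 0.0], [-0.005, -0.001, -1.0]]
wrist_force: [1.1, -1.4, -6.4]
opening: 0.17
```

Request:
move_arm([
  {"translation":[-2,0,-27],"rotation":[0,0,0],"hand":-1},
  {"translation":[-6,0,-26],"rotation":[0,0,0],"hand":-1},
  {"translation":[-10,0,-25],"rotation":[0,0,0],"hand":-1},
  {"translation":[0,0,0],"rotation":[0,0,0],"hand":-1},
])

```text
clock: 3.58
eef_pos: [0.507, -0.0372, 0.1678]
tcp_rot: [[-0.976, -0.218, 0.012], [-0.219, 0.976, -0.0], [-0.012, -0.003, -1.0]]
wrist_force: [0.9, -2.8, -3.3]
opening: 0.169
```

Request:
move_arm([
  {"translation":[-14,0,-24],"rotation":[0,0,0],"hand":-1},
  {"translation":[-17,0,-21],"rotation":[0,0,0],"hand":-1},
  {"translation":[-20,0,-18],"rotation":[0,0,0],"hand":-1},
  {"translation":[0,0,0],"rotation":[0,0,0],"hand":-1},
])

```text
clock: 4.08
eef_pos: [0.5569, -0.0259, 0.2282]
tcp_rot: [[-0.976, -0.219, 0.012], [-0.219, 0.976, -0.002], [-0.011, -0.005, -1.0]]
wrist_force: [-3.3, -2.7, 7.6]
opening: 0.171
```

Request:
move_arm([
  {"translation":[-16,0,-11],"rotation":[0,0,0],"hand":-1},
  {"translation":[-17,0,-9],"rotation":[0,0,0],"hand":-1},
  {"translation":[-19,0,-7],"rotation":[0,0,0],"hand":-1},
  {"translation":[0,0,0],"rotation":[0,0,0],"hand":-1},
])

```text
clock: 4.58
eef_pos: [0.6015, -0.0158, 0.2503]
tcp_rot: [[-0.976, -0.218, -0.002], [-0.217, 0.976, -0.003], [0.003, -0.002, -1.0]]
wrist_force: [-2.0, -0.2, 7.5]
opening: 0.17
```

Request:
move_arm([
  {"translation":[-18,0,-5],"rotation":[0,0,0],"hand":-1},
  {"translation":[0,0,0],"rotation":[0,0,0],"hand":0.2},
  {"translation":[0,0,0],"rotation":[0,0,0],"hand":0.2},
  {"translation":[0,0,0],"rotation":[0,0,0],"hand":0.2},
  {"translation":[0,0,-10],"rotation":[0,0,0],"hand":0.2},
])

```text
clock: 5.2
eef_pos: [0.6146, -0.0117, 0.2622]
tcp_rot: [[-0.976, -0.217, -0.009], [-0.217, 0.976, -0.001], [0.009, 0.001, -1.0]]
wrist_force: [-0.4, 0.5, 0.1]
opening: 0.6
```

Run:
```python
from h import *
a,P=cam("side");save(cv2.resize(a[130:330,180:400],None,fx=2,fy=2),"d2")
```

```text
(no output)
```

View pics/d2.png

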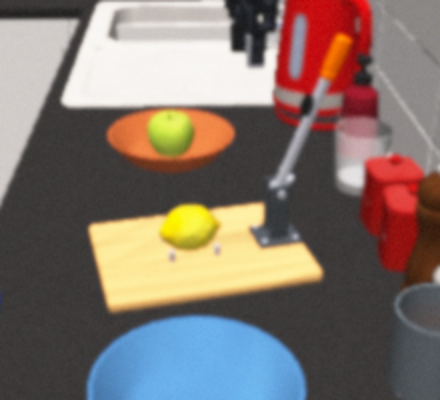

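The clamp arm stands open, leaning back (crop (320,110)), and the lemon is still between its studs at (190,227). I'll back off and measure the lemon from above.

Request:
move_arm([
  {"translation":[40,0,0],"rotation":[0,0,0],"hand":0.6},
  {"translation":[45,0,0],"rotation":[0,0,0],"hand":1},
  {"translation":[40,0,5],"rotation":[0,0,0],"hand":1},
  {"translation":[0,0,0],"rotation":[0,0,0],"hand":1},
  {"translation":[0,0,0],"rotation":[0,0,0],"hand":1},
])

```text
clock: 5.88
eef_pos: [0.492, -0.0397, 0.2627]
tcp_rot: [[-0.976, -0.217, 0.001], [-0.217, 0.976, -0.0], [-0.001, -0.0, -1.0]]
wrist_force: [0.3, 0.2, 0.5]
opening: 1.002
```

Run:
```python
from h import *
a,P=cam("wrist");save(a,"w3")
h=cv2.cvtColor(a,cv2.COLOR_RGB2HSV);H,S=h[...,0],h[...,1]
m=(H>=20)&(H<36)&(S>150)&(P[...,2]>.03)&(P[...,2]<.09)&(abs(P[...,0]-.55)<.08)&(abs(P[...,1]+.03)<.07)
q=P[m];yaw=np.radians(12.5);e=np.array([[np.cos(yaw),np.sin(yaw)],[-np.sin(yaw),np.cos(yaw)]])
l=q[:,:2]@e.T;lo,hi=np.percentile(l,[1,99],axis=0);d=np.linalg.svd(q[:,:2]-q[:,:2].mean(0),full_matrices=False)[2][0]
c=e.T@((lo+hi)/2);print(len(q),c,hi-lo,np.percentile(q[:,2],[2,99]),np.degrees(np.arctan2(d[1],d[0])),q.mean(0),q[q[:,2]>.07].mean(0))
b=(H>8)&(H<25)&(S<170)&(S>50)&(abs(P[...,2]-.02)<.004);print("board",P[b].mean(0))
print(readout.state()["eef_pos"]);plan([.552,-.0284,.13],np.radians(102.5))
```

```text
2150 [ 0.54332939 -0.03000722] [0.06537676 0.04969882] [0.05071548 0.07581854] 9.352649712188146 [ 0.53965356 -0.03125219  0.06648556] [ 0.54567256 -0.02968808  0.07298203]
board [ 0.52560662 -0.03413353  0.02013207]
[ 0.4919479  -0.03979177  0.26257441]
n 3
[-20.  -1.  44.] [-0. -0.  0.]
[-20.  -1.  44.] [-0. -0.  0.]
[-20.  -1.  44.] [-0. -0.  0.]
```

View pics/w3.png

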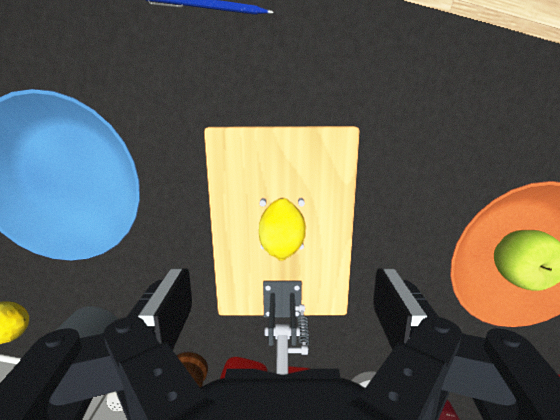

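The lemon sits at (283,229), undisturbed and between the studs. Now I'll approach it from above.

Request:
move_arm([
  {"translation":[-19,-1,44],"rotation":[0,0,0],"hand":1},
  {"translation":[-19,-1,44],"rotation":[0,0,0],"hand":1},
  {"translation":[-19,-1,44],"rotation":[0,0,0],"hand":1},
  {"translation":[0,0,0],"rotation":[0,0,0],"hand":1},
])

```text
clock: 6.42
eef_pos: [0.5559, -0.0287, 0.1283]
tcp_rot: [[-0.976, -0.219, 0.006], [-0.219, 0.976, -0.0], [-0.006, -0.002, -1.0]]
wrist_force: [0.3, 0.1, 0.5]
opening: 1.004
```

Run:
```python
from h import *
print(readout.state()["eef_pos"]);plan([.549,-.029,.038],np.radians(102.5),step=35)
```

```text
[ 0.55589723 -0.0286901   0.12833436]
n 3
[ 2.  0. 30.] [-0.001  0.002  0.001]
[ 2.  0. 30.] [-0.001  0.002  0.001]
[ 2.  0. 30.] [-0.001  0.002  0.001]
```

Request:
move_arm([
  {"translation":[2,0,30],"rotation":[0,0,0],"hand":1},
  {"translation":[2,0,30],"rotation":[0,0,0],"hand":1},
  {"translation":[2,0,22],"rotation":[0,0,0],"hand":1},
  {"translation":[0,0,0],"rotation":[0,0,0],"hand":1},
])

```text
clock: 6.92
eef_pos: [0.5553, -0.0301, 0.0498]
tcp_rot: [[-0.975, -0.22, 0.013], [-0.22, 0.976, -0.0], [-0.013, -0.003, -1.0]]
wrist_force: [-0.5, 0.6, -0.1]
opening: 0.999
```

Run:
```python
from h import *
plan([.549,-.029,.038],np.radians(102.5),step=35)
a,P=cam("wrist");save(a[100:420,100:480],"w4")
```

```text
n 1
[ 6.  2. 12.] [-0.003  0.013  0.004]
```

View pics/w4.png

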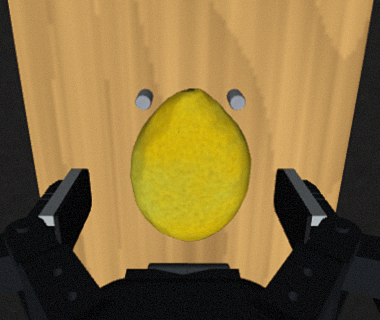

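Run:
```python
from h import *
a,P=cam("wrist");s=readout.state()
L=(P-s["eef_pos"])@np.array(s["tcp_rot"])*1000
h=cv2.cvtColor(a,cv2.COLOR_RGB2HSV);H,S=h[...,0],h[...,1]
m=(H>=20)&(H<36)&(S>150)&(P[...,2]>.034)&(np.hypot(L[...,0],L[...,1])<70)
q=L[m];print("lemon tool mm",np.percentile(q,[1,50,99],axis=0).round(0))
w=q[:,2]<np.percentile(q[:,2],3);print("top",q[w].mean(0).round(1))
# sphere/ellipsoid fit with known semi-axes
from scipy.optimize import least_squares
r=least_squares(lambda c:np.linalg.norm((q-c)/[39,27.5,28],axis=1)-1,[0,0,0],loss="soft_l1",f_scale=.05);print("fit centre",r.x.round(1),np.abs(r.fun).mean())
for t,c in(("studL",(144+100,99+100)),("studR",(237+100,99+100))): print(t,L[c[1],c[0]].round(0))
for c in((165,285),(150,320),(400,285),(418,318)): print("pad",c,L[c[1],c[0]].round(0))
```

```text
lemon tool mm [[-13. -22. -31.]
 [ 21.   2. -18.]
 [ 46.  28.   2.]]
top [  8.9   0.2 -38.1]
fit centre [6.3 3.1 3.4] 0.04368758843179854
studL [ 37. -20.  18.]
studR [37. 26. 18.]
pad (165, 285) [ 13. -47. -21.]
pad (150, 320) [ 10. -47. -39.]
pad (400, 285) [ 13.  46. -21.]
pad (418, 318) [ 12.  45. -40.]
```

Request:
move_arm([
  {"translation":[7,3,6],"rotation":[0,0.013,0.003],"hand":1},
  {"translation":[1,0,8],"rotation":[0,0,0],"hand":1},
  {"translation":[0,0,0],"rotation":[0,0,0],"hand":1},
])

```text
clock: 7.4
eef_pos: [0.5495, -0.0286, 0.039]
tcp_rot: [[-0.976, -0.217, 0.007], [-0.217, 0.976, -0.003], [-0.006, -0.004, -1.0]]
wrist_force: [-0.0, 0.2, -0.3]
opening: 1.004
```

Run:
```python
from h import *
plan([.5484,-.0288,.037],np.radians(102.5),step=35);print(readout.state()["wrist_force"])
```

```text
n 1
[1. 0. 2.] [-0.004  0.006  0.001]
[-0.00348181  0.19227454 -0.26791374]
```

Request:
move_arm([
  {"translation":[1,0,2],"rotation":[0,0,0],"hand":0.2},
  {"translation":[0,0,0],"rotation":[0,0,0],"hand":-1},
  {"translation":[0,0,0],"rotation":[0,0,0],"hand":-1},
  {"translation":[0,0,0],"rotation":[0,0,0],"hand":-1},
  {"translation":[0,0,0],"rotation":[0,0,0],"hand":-1},
])

```text
clock: 8.02
eef_pos: [0.5485, -0.029, 0.0377]
tcp_rot: [[-0.976, -0.217, 0.007], [-0.217, 0.976, -0.002], [-0.007, -0.004, -1.0]]
wrist_force: [-0.2, -0.2, -0.6]
opening: 0.608
```

Request:
move_arm([
  {"translation":[0,0,-20],"rotation":[0,0,0],"hand":-1},
  {"translation":[2,0,-35],"rotation":[0,0,0],"hand":-1},
  {"translation":[10,0,-40],"rotation":[0,0,0],"hand":-1},
  {"translation":[0,0,0],"rotation":[0,0,0],"hand":-1},
])

```text
clock: 8.52
eef_pos: [0.5353, -0.0315, 0.134]
tcp_rot: [[-0.976, -0.217, 0.005], [-0.217, 0.976, -0.003], [-0.004, -0.004, -1.0]]
wrist_force: [-0.4, 0.0, -2.5]
opening: 0.607
```

Run:
```python
from h import *
plan([.547,-.297,.16],np.radians(102.5),step=45)
a,P=cam("wrist");save(a,"w5")
```

```text
n 6
[  8. -44.  -4.] [-0.001  0.001  0.   ]
[  8. -44.  -4.] [-0.001  0.001  0.   ]
[  8. -44.  -4.] [-0.001  0.001  0.   ]
[  8. -44.  -4.] [-0.001  0.001  0.   ]
[  8. -44.  -4.] [-0.001  0.001  0.   ]
[  8. -44.  -4.] [-0.001  0.001  0.   ]
```

View pics/w5.png

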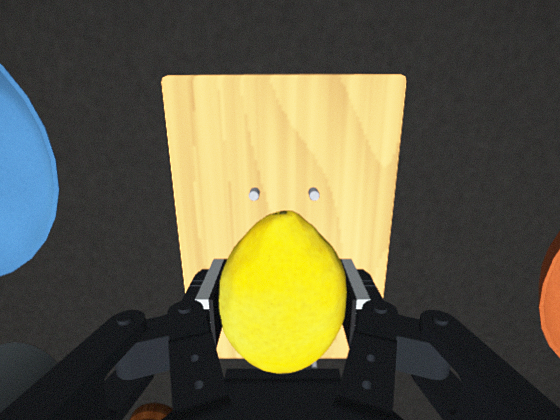

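The lemon is held squarely between the pads at (283,290), and the studs are free. Next it goes to the blue dish.

Request:
move_arm([
  {"translation":[8,-40,-6],"rotation":[0,0,0],"hand":-1},
  {"translation":[8,-44,-6],"rotation":[0,0,0],"hand":-1},
  {"translation":[8,-44,-4],"rotation":[0,0,0],"hand":-1},
  {"translation":[8,-44,-2],"rotation":[0,0,0],"hand":-1},
  {"translation":[8,-44,0],"rotation":[0,0,0],"hand":-1},
])

```text
clock: 9.2
eef_pos: [0.5427, -0.2499, 0.1441]
tcp_rot: [[-0.974, -0.228, -0.006], [-0.228, 0.974, 0.001], [0.005, 0.002, -1.0]]
wrist_force: [0.4, -0.3, -1.6]
opening: 0.604
```

Request:
move_arm([
  {"translation":[8,-30,0],"rotation":[0,0,0],"hand":-1},
  {"translation":[0,0,0],"rotation":[0,0,0],"hand":-1},
])

```text
clock: 9.45
eef_pos: [0.5396, -0.2863, 0.1406]
tcp_rot: [[-0.975, -0.222, -0.01], [-0.222, 0.975, 0.0], [0.01, 0.002, -1.0]]
wrist_force: [0.1, 0.0, -1.5]
opening: 0.606
```

Run:
```python
from h import *
print(readout.state()["eef_pos"]);plan([.549,-.2975,.05],np.radians(102.5),step=35)
a,P=cam("side");h=cv2.cvtColor(a,cv2.COLOR_RGB2HSV);b=(h[...,0]>98)&(h[...,0]<118)&(h[...,1]>110)&(P[...,2]>.037)&(P[...,2]<.046)&(abs(P[...,0]-.55)<.12)
q=P[b][:,:2];s=np.linalg.lstsq(np.c_[2*q,np.ones(len(q))],(q**2).sum(1),rcond=None)[0];print("rim",s[:2])
```

```text
[ 0.53956569 -0.28628255  0.14063364]
n 3
[-3. -4. 30.] [ 0.001 -0.003  0.002]
[-2. -4. 30.] [ 0.001 -0.003  0.002]
[-2. -4. 30.] [ 0.001 -0.003  0.002]
rim [ 0.54909258 -0.29804896]
```

Request:
move_arm([
  {"translation":[-3,-4,30],"rotation":[0,-0.003,0],"hand":-1},
  {"translation":[-2,-4,30],"rotation":[0,-0.003,0],"hand":-1},
  {"translation":[-2,-4,25],"rotation":[0,-0.003,0],"hand":-1},
  {"translation":[0,0,5],"rotation":[0,0,0],"hand":-1},
  {"translation":[0,0,0],"rotation":[0,0,0],"hand":-1},
])

```text
clock: 10.12
eef_pos: [0.5502, -0.2855, 0.0445]
tcp_rot: [[-0.973, -0.232, -0.004], [-0.232, 0.973, 0.01], [0.002, 0.011, -1.0]]
wrist_force: [-0.4, 0.3, -1.3]
opening: 0.609
```

Run:
```python
from h import *
print(readout.state()["eef_pos"]);plan([.549,-.2975,.024],np.radians(102.5),step=10)
```

```text
[ 0.55018628 -0.28548534  0.04450463]
n 3
[ 1. -4.  7.] [ 0.004 -0.001  0.005]
[ 1. -4.  7.] [ 0.004 -0.001  0.005]
[ 1. -4.  7.] [ 0.004 -0.001  0.005]
```

Request:
move_arm([
  {"translation":[1,-8,3],"rotation":[0.006,0,0.006],"hand":-1},
  {"translation":[0,-5,5],"rotation":[0.004,0,0],"hand":-1},
  {"translation":[0,-1,5],"rotation":[0,0,0],"hand":-1},
  {"translation":[0,0,0],"rotation":[0,0,0],"hand":-1},
])

```text
clock: 10.62
eef_pos: [0.554, -0.3003, 0.033]
tcp_rot: [[-0.974, -0.226, 0.001], [-0.226, 0.974, -0.002], [-0.001, -0.002, -1.0]]
wrist_force: [0.4, 0.1, 0.1]
opening: 0.605
```

Request:
move_arm([
  {"translation":[4,1,3],"rotation":[0,0,0],"hand":-1},
  {"translation":[1,0,3],"rotation":[0,0,0],"hand":-1},
  {"translation":[0,0,2],"rotation":[0,0,0],"hand":-1},
  {"translation":[0,0,0],"rotation":[0,0,0],"hand":-1},
])

```text
clock: 11.12
eef_pos: [0.5484, -0.3004, 0.0246]
tcp_rot: [[-0.974, -0.226, 0.002], [-0.226, 0.974, -0.002], [-0.001, -0.002, -1.0]]
wrist_force: [0.2, 0.7, -1.3]
opening: 0.607
```

Request:
move_arm([
  {"translation":[0,0,1],"rotation":[0,0,0],"hand":-1},
  {"translation":[0,0,0],"rotation":[0,0,0],"hand":-1},
])

```text
clock: 11.38
eef_pos: [0.5486, -0.3004, 0.0238]
tcp_rot: [[-0.974, -0.226, 0.002], [-0.226, 0.974, -0.002], [-0.001, -0.002, -1.0]]
wrist_force: [-0.6, -0.9, 0.6]
opening: 0.608
```

Request:
move_arm([
  {"translation":[0,0,0],"rotation":[0,0,0],"hand":0.3},
  {"translation":[0,0,0],"rotation":[0,0,0],"hand":0.4},
  {"translation":[0,0,0],"rotation":[0,0,0],"hand":0.55},
  {"translation":[0,0,0],"rotation":[0,0,0],"hand":0.65},
  {"translation":[0,0,0],"rotation":[0,0,0],"hand":0.65},
])

```text
clock: 12.0
eef_pos: [0.5492, -0.3006, 0.0241]
tcp_rot: [[-0.974, -0.226, 0.003], [-0.226, 0.974, -0.002], [-0.002, -0.003, -1.0]]
wrist_force: [-0.2, 0.4, 0.4]
opening: 0.826
```

Request:
move_arm([
  {"translation":[0,0,-10],"rotation":[0,0,0],"hand":0.65},
  {"translation":[0,0,-30],"rotation":[0,0,0],"hand":0.65},
  {"translation":[0,0,-45],"rotation":[0,0,0],"hand":0.8},
  {"translation":[0,0,-50],"rotation":[0,0,0],"hand":0.8},
  {"translation":[0,0,-50],"rotation":[0,0,0],"hand":0.8},
])

```text
clock: 12.62
eef_pos: [0.5465, -0.2992, 0.2129]
tcp_rot: [[-0.974, -0.226, -0.004], [-0.226, 0.974, 0.0], [0.003, 0.001, -1.0]]
wrist_force: [1.5, -0.8, -1.2]
opening: 0.899
```

Request:
move_arm([
  {"translation":[40,0,-30],"rotation":[0,0,0],"hand":0.8},
  {"translation":[40,0,-20],"rotation":[0,0,0],"hand":0.8},
  {"translation":[0,0,0],"rotation":[0,0,0],"hand":0.8},
  {"translation":[0,0,0],"rotation":[0,0,0],"hand":0.8},
])

```text
clock: 13.12
eef_pos: [0.4688, -0.3188, 0.2722]
tcp_rot: [[-0.974, -0.226, 0.007], [-0.226, 0.974, -0.004], [-0.006, -0.006, -1.0]]
wrist_force: [-1.0, 0.9, -0.6]
opening: 0.898
```

Run:
```python
from h import *
a,P=cam("side");h=cv2.cvtColor(a,cv2.COLOR_RGB2HSV)
m=(h[...,0]>=20)&(h[...,0]<36)&(h[...,1]>150)&(np.hypot(P[...,0]-.549,P[...,1]+.298)<.09)
print(m.sum(),np.percentile(P[m],[2,50,98],axis=0).round(3));save(cv2.resize(a[130:400,170:440],None,fx=2,fy=2),"d3")
```

```text
812 [[ 0.517 -0.329  0.029]
 [ 0.546 -0.317  0.05 ]
 [ 0.577 -0.295  0.062]]
```

View pics/d3.png

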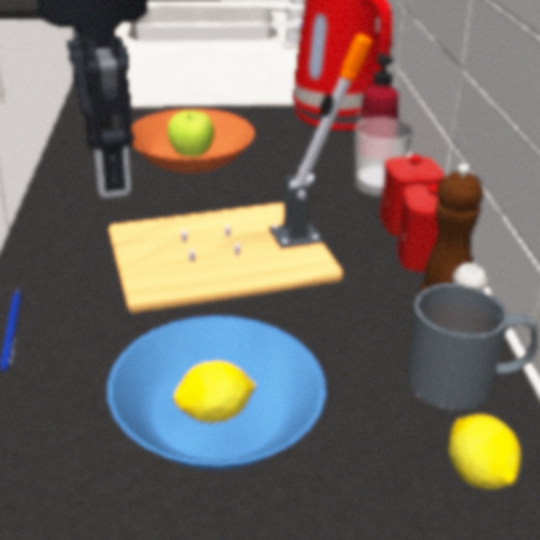

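The lemon rests in the middle of the blue dish at (215,390). The clamp is open at (330,110), the board is empty, and the loose lemon and the apple haven't moved.

```bash
python3 -c "
from workcell import workorder; print(workorder.sign_off())"
```

```text
the job is handed in; nothing more can be done
None
```

The job is done and handed in at about 13 s on the robot's clock, against the 54 s limit.

- **Clamp:** I pinched the orange grip and lifted it along its arc to about 1.2–1.3 rad, then let go. It sprang open and was still open in the last picture. The lemon stayed between its studs the whole time.
- **Lemon:** I gripped it across its middle, lifted it off the board and lowered it to within about 1 mm of the height worked out for the dish floor before letting go. The last side view shows it near the centre of the blue dish, with the loose lemon and the apple untouched and the gripper clear of everything.
- **Small disagreements:** When lowering into the dish, the arm drifted up to 12 mm sideways. I corrected it, and the lemon was released about 3 mm from the measured dish centre. The force reading did not clearly show the lemon touching the floor, so I judged the release height from the geometry.

No check failed, and the forces reported at the end of each move stayed under 10 N.

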